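Fire the round game piece with its trigger

ROBOT

A 6-joint arm with a two-finger parallel gripper is mounted at the origin on the work surface. World frame = base frame: x ahead of the robot, y to its left, z up, the work surface at z = 0. Lengths are in m, angles in rad, forces in N, time in s.
With the tool pointing down it reaches from about 0.35 to 1 m from the base axis. Payload 7.1 kg.
Tool frame: the origin (TCP) lies at the very end of the fingers, on their centre line; the grasp point (between the pads) lies ctrl.grasp_offset behind it (ctrl.grasp_offset is the distance from the TCP to the grasp point, in m); z points along the fingers, y is the direction in which the jaws open and shut (so a half turn about z gives the same grasp; the last joint's range is limited). The gripper opens to 85 mm and grips with 20 to 120 N. Pads are 22 mm wide; open, the fingers measure 114 mm over their backs; the gripper's body (76 mm by 85 mm) begins 54 mm behind the grasp point. The pads swing forward as they close: fully open they stand 13 mm farther back than shut.
Start: joints at [-1.182, 0.423, 1.63, -0, 1.089, -0.019], TCP at [0.248, -0.574, 0.207] pointing down, gripper open.
Joint ranges: [-3, 3], [-0.9, 2.11], [0.09, 2.58], [-1.31, 4.45], [0.11, 2.69], [-2.54, 2.54]. Speed limits (rad/s): [2.39, 2.39, 3.01, 3.14, 3.14, 3.14].

INTERFACE

Orientations are given as a unit quaternion [w, x, y, z].
In Python, from station import ctrl, solve_ik, viewer gives the robot as it stands. Calls block until the motion is done:
- ctrl.movep(position, orientation): joint-space move of the TCP to a pose.
- ctrl.movel(position, max_speed=0.15, orientation=None, force_limit=None): straight line of the TCP; orientation=None keeps the orientation; max_speed is the mean speed in m/s. With force_limit (N) it stops when the force on the tool has changed by that much, and returns True; else False.
- ctrl.movej(angles): joint-space move.
- ctrl.command_gripper(opening, grip_force=None): opening from 0.0 (shut) to 1.0 (fully open); grip_force is the grip in N (None keeps the last); returns when the fingers have stopped.
- ctrl.hold(seconds).
- solve_ik(position, orientation): joint angles nearest the present ones, or None.
- ctrl.sense(): the state.
- viewer.grab_frame(name): name is "scene" or "top" or "wrist"; returns a dict with "frame" (400x640x3 uint8, red, green, blue), "vfov" (degrees; the focal length in pixels is half the picture's height over the tangent of half this angle, whatever the lens; pixels are square), "cx", "cy" (the principal point, pixels), "rvec" (rotation vector, rad) and "tvec" (3), from world to camera coordinates, as OpenCV has them; the wrist camera has in their place "tool_from_camera" (4x4, takes a point from camera to tool coordinates, whose origin is the TCP and whose axes are the flange's). Camera axes: x right, y down, z forward; pixel columns grow to the right and rows downward; lengths in m; the calibration is good to about 2 mm. The wrist camera is an equidistant fisheye: a pixel r from the principal point sees the ray r / f radians off the axis. A picture is of the moment at which its call begins: read the wrist's pose just before it. There is no depth.
A pose or a line that the arm cannot do raises ctrl.IKError and nothing moves.
- ctrl.sign_off(): hands the job in, once; it reports no verdict.
The state is a dict: "clock": time; "qpos": joint angles; "dq": joint speeds; "joint_efforts": joint torques, N m; "tool_pos": TCP position; "orientation": TCP orientation; "ft_force": force on the tool from outside, world axes, zero at the start; "torque": the same for the moment, N m; "gripper_width": opening from 0.0 (shut) to 1.0 (fully open).
Only numpy, scipy, OpenCV 4.12 (cv2) and the standard library are available. Lean on these libraries where they do the work, as an engineer would, in place of code of your own. Each camera call takes 0.05 s, during which the arm holds its last target.

TASK

Two trigger-grip shooters are screwed flat on their sides in the tray; one has a round game piece on its nose, the other a square one. Squeeze the trigger of the shooter with the round piece fully home against its grip, so that the piece is pushed off the nose into the walled pen in front of it, then let the trigger spring back. Do not push the piece by hand, and leave the other shooter's trigger alone.

Things in the scene. Friction and masses are not known exactly. Their poses are not given: they have to be found in the camera images.
- squeeze_round (a point): Squeeze point of the round piece's shooter, 40 mm above the tray: midway between grip back and trigger front once home (26 mm apart there). Axes: z up, y shot direction and across the grip (fingers close along y, from above), x along the grip to the frame, which starts at x +38 mm, 18 mm above. Grip: black slab x -33..33, y -13..1 mm, top +16; its board (195 x 146 mm) lies 30 mm below.
- trigger_round (a joint): Aluminium trigger of the round piece's shooter, rad: 0 at rest, 0.25 home. Upright blade 8 mm thick, top 50 mm above the tray, front of the grip; its front is about 27 mm (+y) from the squeeze point at rest, 13 mm when home. Vertical hinge 52 mm beyond that point (+x). Sprung: 4 N to start, 8 N home. Its far end kicks the piece forwards (+y).
- disc: Round white plastic game piece, grey centre, 30 mm across, 11 mm high; origin at the centre of its underside. Starts on the nose ledge of its shooter, 36 mm above the tray. Must end in the pen just ahead: an open black box, inside x 84..144, y 20..96 mm from the squeeze point (its axes), floor 10 mm above the tray, side walls to 44 mm, far wall to 50 mm.
- trigger_square (a joint): Trigger of the other, identical shooter, whose nose holds a square white piece (28 x 28 x 11 mm, grey centre), rad: 0 at rest, 0.25 home. To be left alone. The two shooters, each turned up to 0.45 rad, are fixed side by side, left and right in either order, 0.35 m or more apart; a wooden spinning top and a steel tin stand between them.
Mind the look-alikes: they are no part of the job. What is shaped like the disc but pink is not meant.

How it is judged:
By the outcome, as a careful person would: the job done as asked, in the order asked, and still so for the second after the job is handed in, with the robot touching nothing.
It also fails if it takes over 29 s, if anything falls off the work surface, if the arm or the gripper's body presses on something with over 40 N, if the wrist force passes 120 N, or if a joint passes its speed limit or range.

## Working session

There is one attempt and no reset: what is moved stays moved. The work goes in short steps, each a Python script; the robot and the scene stay as the last script left them, time stands still between calls to the robot, and variables do not carry over. Pictures are saved under pics/ and viewed, and the job is handed in when it is done.

```bash
ls; mkdir -p pics
cat > h.py <<'E'
import numpy as np, cv2
from station import ctrl, solve_ik, viewer
def grab(n,f):
    d=viewer.grab_frame(n); cv2.imwrite('pics/'+f+'.png',cv2.cvtColor(d['frame'],cv2.COLOR_RGB2BGR))
    np.save('pics/'+f+'.npy',d,allow_pickle=True); return d
def load(f): return np.load('pics/'+f+'.npy',allow_pickle=True).item()
def ray(d,u,v):
    h=d['frame'].shape[0]; f=h/2/np.tan(np.radians(d['vfov'])/2)
    R=cv2.Rodrigues(np.array(d['rvec'],float))[0]; t=np.array(d['tvec'],float).ravel()
    return -R.T@t, R.T@np.array([(u-d['cx'])/f,(v-d['cy'])/f,1.])
def onz(d,u,v,z):
    o,r=ray(d,u,v); return o+r*(z-o[2])/r[2]
def proj(d,p):
    h=d['frame'].shape[0]; f=h/2/np.tan(np.radians(d['vfov'])/2)
    R=cv2.Rodrigues(np.array(d['rvec'],float))[0]; t=np.array(d['tvec'],float).ravel()
    c=R@np.array(p)+t; return np.array([d['cx']+f*c[0]/c[2],d['cy']+f*c[1]/c[2]])
E
python3 - <<'E'
from h import *
for n in ('scene','top'):
    d=grab(n,n+'0'); print({k:v for k,v in d.items() if k!='frame'}, ray(d,320,200))
s=ctrl.sense(); print(s['clock'],s['orientation'],ctrl.grasp_offset)
E
```

```text
pics
{'vfov': 55.57002454938947, 'cx': 310.3030169659423, 'cy': 201.08062290271724, 'rvec': array([ 2.30037794,  0.8331114 , -0.31703002]), 'tvec': array([-0.40614843, -0.30178216,  1.32209168])} (array([ 1.01771192, -0.58176979,  0.79357532]), array([-0.40607233,  0.5230842 , -0.74976593]))
{'vfov': 56.48183545321303, 'cx': 314.97813350174073, 'cy': 204.1411563941914, 'rvec': array([ 2.10877736, -2.16645565,  0.14494979]), 'tvec': array([-0.06738966,  0.61005504,  0.8183177 ])} (array([ 0.47982787, -0.09373007,  0.8985167 ]), array([ 0.15914293, -0.00231325, -0.98740759]))
0.1 [-6.84065885e-04  9.79284292e-01  2.02488978e-01 -1.42672285e-04] 0.0187
```

View pics/scene0.png

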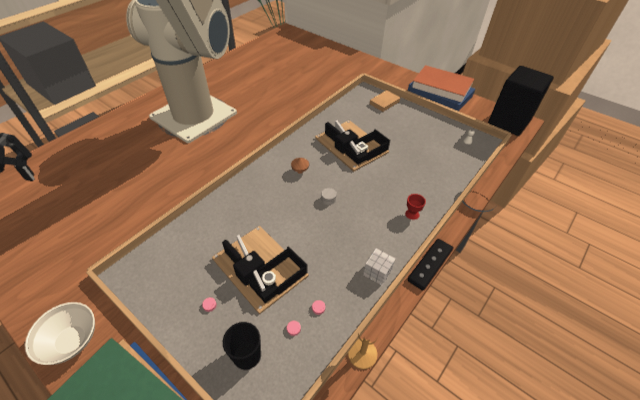

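View pics/top0.png

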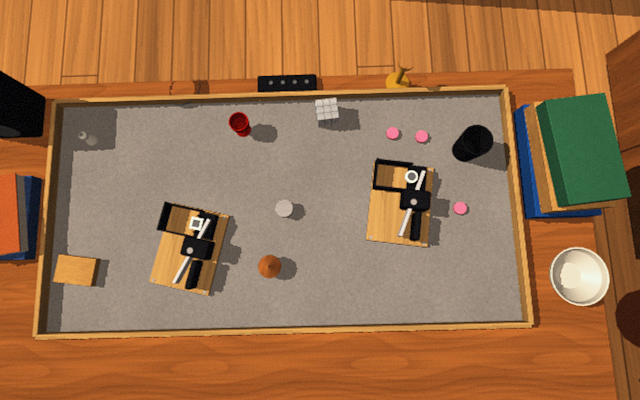

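The top view shows the round piece at about (412,176) on the right-hand shooter and the square piece at (197,224) on the left one. Round look-alikes: pink discs at (392,133), (422,136) and (460,208), plus the tin at (284,208). My choice is the right-hand shooter, so I'll check it in a close crop.

Run:
```python
from h import *
a=cv2.imread('pics/top0.png'); b=cv2.imread('pics/scene0.png')
c=cv2.resize(a[145:260,350:450],None,fx=5,fy=5,interpolation=cv2.INTER_CUBIC)
cv2.imwrite('pics/c1.png',c)
cv2.imwrite('pics/c2.png',cv2.resize(b[215:320,200:320],None,fx=5,fy=5,interpolation=cv2.INTER_CUBIC))
```

```text
(no output)
```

View pics/c1.png

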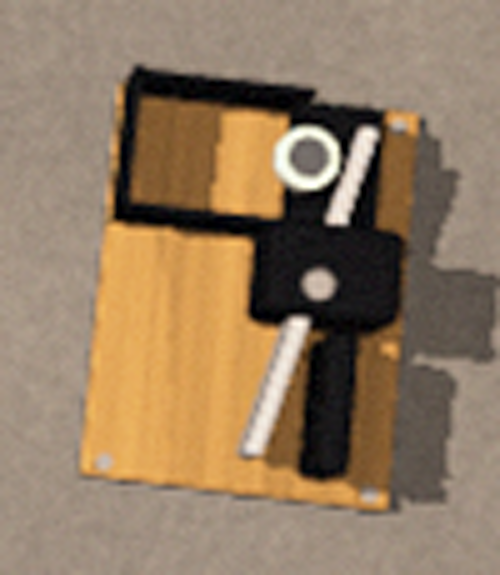

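View pics/c2.png

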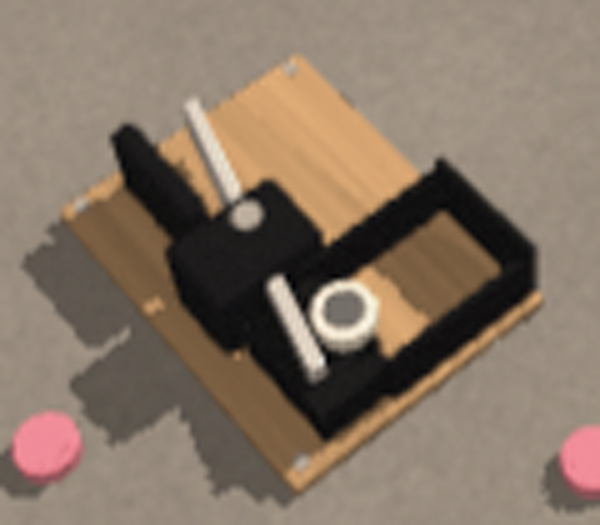

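The crop confirms it: a white round piece with a grey centre on the right-hand shooter. Its blade is left of the grip and its pen is to the left (+y of the shooter). Next I measure it.

Run:
```python
from h import *
T=load('top0');S=load('scene0')
t=lambda x,y:(350+(x+.5)/5-.5,145+(y+.5)/5-.5); s=lambda x,y:(200+(x+.5)/5-.5,215+(y+.5)/5-.5)
def tri(a,b):
    o1,r1=ray(T,*t(*a)); o2,r2=ray(S,*s(*b)); r1/=np.linalg.norm(r1); r2/=np.linalg.norm(r2)
    k=np.linalg.lstsq(np.c_[r1,-r2],o2-o1,rcond=None)[0]
    return (o1+k[0]*r1+o2+k[1]*r2)/2, np.linalg.norm(o1+k[0]*r1-o2-k[1]*r2)
for n,a,b in [('sBL',(104,460),(291,68)),('sBR',(370,495),(82,204)),('sTR',(398,122),(301,462)),('disc top',(308,157),(345,309)),('hinge',(318,284),(246,214)),('blade tip',(253,452),(191,104)),('kick tip',(369,130),(316,372)),('cBL',(80,475),(298,53)),('cBR',(388,510),(65,213)),('cTR',(420,118),(298,492))]:
    p,e=tri(a,b); print(n,p.round(4),round(e,4))
```

```text
sBL [ 0.5313 -0.2134  0.0103] 0.0009
sBR [ 0.5116 -0.3378  0.0101] 0.0003
sTR [ 0.6907 -0.3645  0.0114] 0.003
disc top [ 0.6677 -0.3103  0.0458] 0.0008
hinge [ 0.6053 -0.3081  0.0589] 0.0019
blade tip [ 0.5311 -0.2766  0.0452] 0.0007
kick tip [ 0.6796 -0.3401  0.0449] 0.0018
cBL [ 0.5246 -0.2022  0.0063] 0.001
cBR [ 0.5053 -0.3461  0.0056] 0.0023
cTR [ 0.6954 -0.3754  0.0052] 0.0018
```

```bash
cat >> h.py <<'E'
th=-0.152
X=np.array([np.cos(th),np.sin(th),0]);Y=np.array([-np.sin(th),np.cos(th),0])
Q=[0,np.cos(th/2),np.sin(th/2),0]
E
python3 - <<'E'
from h import *
T=load('top0');t=lambda x,y:(350+(x+.5)/5-.5,145+(y+.5)/5-.5)
f=lambda p:np.array([p@X,p@Y])*1000
H=np.array([.6053,-.3081,0])
for n,a,z in [('gripR bot',(346,470),.056),('gripR up',(356,340),.056),('gripbotedge',(325,472),.056),('gripL',(312,400),.056),('frame bot',(320,328),.058),('penfar',(118,150),.05),('penBot',(200,222),.044),('penTop',(230,80),.044)]:
    print(n,f(onz(T,*t(*a),z)-H).round(1))
for n,p in [('disc',[.6677,-.3103,0]),('tip',[.5311,-.2766,0]),('kick',[.6796,-.3401,0])]: print(n,f(np.array(p)-H).round(1))
P=H-52*X/1000+0.008*Y; P[2]=.2
print(P,solve_ik(P,Q)); ctrl.movep(P,Q); s=ctrl.sense(); print(s['tool_pos'],s['orientation'],s['clock'])
d=viewer.grab_frame('wrist'); d['tp']=s['tool_pos'];d['q']=s['orientation'];np.save('pics/w1.npy',d,allow_pickle=True)
cv2.imwrite('pics/w1.png',cv2.cvtColor(d['frame'],cv2.COLOR_RGB2BGR)); print(d['tool_from_camera'],d['vfov'],d['cx'],d['cy'])
E
```

```text
gripR bot [-81.8 -19.7]
gripR up [-22.5 -19.2]
gripbotedge [-83.8 -10.4]
gripL [-52.2  -1.8]
frame bot [-19.3  -2.1]
penfar [53.7 96.2]
penBot [25.7 54.2]
penTop [95.1 46.8]
disc [62.   7.3]
tip [-78.1  19.9]
kick [ 78.3 -20.4]
[ 0.55511087 -0.29231864  0.2       ] [-5.03665676e-01  4.33815210e-01  1.62967191e+00 -4.44089210e-16
  1.07810554e+00  1.21913065e+00]
[ 0.55476412 -0.29298884  0.20000486] [ 1.14969842e-04  9.97099612e-01 -7.61074777e-02 -4.10079246e-05] 1.6417
[[-3.79562527e-04 -9.65928416e-01 -2.58809100e-01  6.40563994e-02]
 [ 9.99999890e-01 -2.95158227e-04 -3.64982402e-04 -8.59150918e-04]
 [ 2.76157239e-04 -2.58809210e-01  9.65928422e-01 -1.66050999e-01]
 [ 0.00000000e+00  0.00000000e+00  0.00000000e+00  1.00000000e+00]] 65.70646984690485 322.95499651622447 199.7163072264493
```

View pics/w1.png

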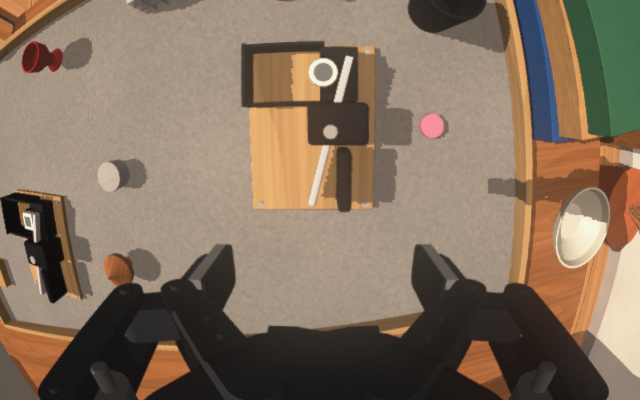

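The wrist view shows the round shooter upright in the picture: grip around (343,180), blade (312,203)-(326,148), hinge (330,131). I'll measure the grip edges in this view.

```bash
cat >> h.py <<'E'
from scipy.spatial.transform import Rotation as Ro
def wz(d,u,v,z):
    f=200/np.tan(np.radians(d['vfov'])/2); a=np.array([u-d['cx'],v-d['cy']]); r=np.hypot(*a); ph=r/f
    c=np.r_[a/r*np.sin(ph),np.cos(ph)]; M=d['tool_from_camera']; q=d['q']
    R=Ro.from_quat([q[1],q[2],q[3],q[0]]).as_matrix()
    o=R@M[:3,3]+d['tp']; w=R@(M[:3,:3]@c); return o+w*(z-o[2])/w[2]
E
python3 - <<'E'
from h import *
d=load('w1'); a=cv2.imread('pics/w1.png')
cv2.imwrite('pics/w1c.png',cv2.resize(a[35:220,235:385],None,fx=4,fy=3.2 and 4,interpolation=cv2.INTER_CUBIC)[:, :][:600] if 0 else cv2.resize(a[110:220,240:385],None,fx=5,fy=5,interpolation=cv2.INTER_CUBIC))
E
```

```text
(no output)
```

View pics/w1c.png

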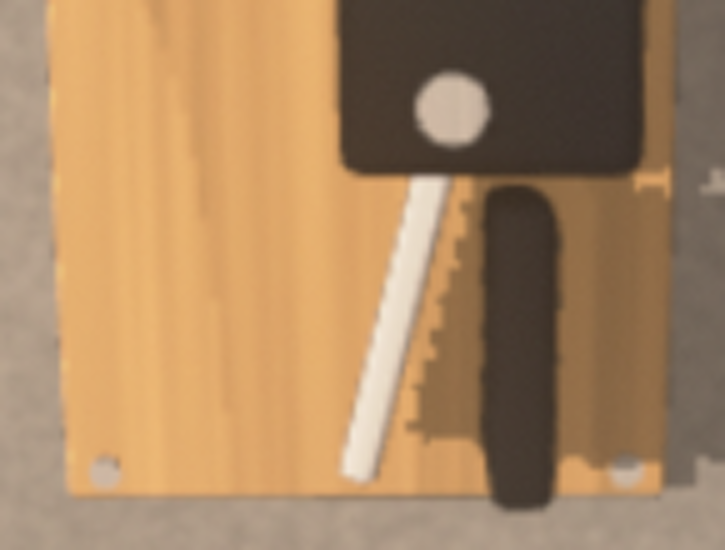

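Run:
```python
from h import *
d=load('w1'); c=lambda x,y:(240+(x+.5)/5-.5,110+(y+.5)/5-.5)
H=np.array([.6053,-.3081,0]); f=lambda p:np.array([(p-H)@X,(p-H)@Y])*1000
for n,a,z in [('hinge',(452,109),.059),('grip R mid',(558,340),.056),('grip L mid',(484,340),.056),('grip top end',(520,186),.056),('grip bot',(522,508),.056),('frame bot',(490,172),.058),('bladeL low',(345,462),.05),('bladeL up',(410,180),.05),('sBL',(105,471),.01),('sBR',(627,471),.01)]:
    p=wz(d,*c(*a),z); print(n,p.round(4),f(p).round(1))
```

```text
hinge [ 0.6047 -0.3067  0.059 ] [-0.8  1.2]
grip R mid [ 0.5548 -0.3212  0.056 ] [-47.9 -20.6]
grip L mid [ 0.5571 -0.3063  0.056 ] [-47.9  -5.5]
grip top end [ 0.5872 -0.318   0.056 ] [-16.4 -12.5]
grip bot [ 0.5204 -0.3091  0.056 ] [-83.8 -13.8]
frame bot [ 0.591  -0.3123  0.058 ] [-13.4  -6.4]
bladeL low [ 0.5343 -0.2735  0.05  ] [-75.4  23.4]
bladeL up [ 0.5912 -0.2962  0.05  ] [-15.8   9.6]
sBL [ 0.5303 -0.2119  0.01  ] [-88.7  83.8]
sBR [ 0.5112 -0.3365  0.01  ] [-88.7 -42.3]
```

The two views agree within about 1.5 mm: grip centre y -13 mm and ends -84/-16 mm relative to the hinge, giving the 66-67 mm length and about 15 mm width expected. So I descend on the squeeze point with the jaws open.

Run:
```python
from h import *
H=np.array([.6053,-.3081,0]); P=H-.0505*X-.0067*Y; print(P)
P[2]=.085; ctrl.movel(P,0.15,orientation=Q); P[2]=.02
print(ctrl.movel(P,0.08,force_limit=8)); s=ctrl.sense(); print(s['tool_pos'],s['ft_force'],s['gripper_width'],s['clock'])
d=viewer.grab_frame('wrist'); d['tp']=s['tool_pos'];d['q']=s['orientation'];np.save('pics/w2.npy',d,allow_pickle=True)
cv2.imwrite('pics/w2.png',cv2.cvtColor(d['frame'],cv2.COLOR_RGB2BGR))
```

```text
[ 0.55436777 -0.30707627  0.        ]
False
[ 0.55471016 -0.30727455  0.0203213 ] [ 0.32972209 -0.31604141  0.42431208] 1.0022878295773043 3.575
```

View pics/w2.png

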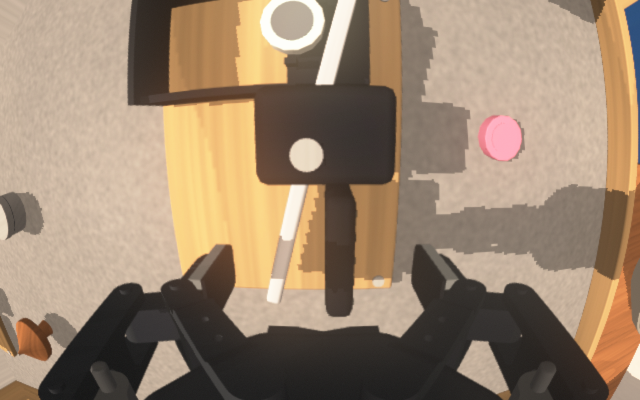

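The fingers, at (215,270) and (430,270), straddle the blade (275,290) and the grip (340,290) without touching. Next is the squeeze.

Run:
```python
from h import *
ctrl.command_gripper(0.2,grip_force=40); s=ctrl.sense(); print(s['tool_pos'],s['ft_force'],'Fy',s['ft_force']@Y,s['gripper_width']*85,s['clock'])
ctrl.hold(.2)
s=ctrl.sense();print(s['gripper_width']*85,s['ft_force']@Y)
d=viewer.grab_frame('wrist'); d['tp']=s['tool_pos'];d['q']=s['orientation'];np.save('pics/w3.npy',d,allow_pickle=True)
cv2.imwrite('pics/w3.png',cv2.cvtColor(d['frame'],cv2.COLOR_RGB2BGR))
```

```text
[ 0.55396953 -0.3097457   0.02102777] [-7.09333611 -9.89961753  5.43359622] Fy -10.859517304179496 23.628142477566172 4.2167
23.960664348506413 -11.074373399372051
```

View pics/w3.png

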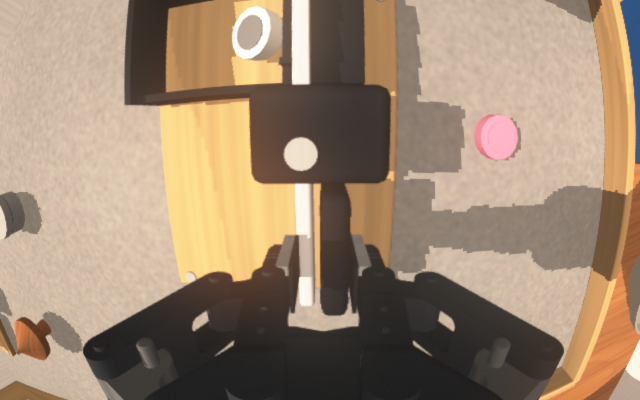

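The blade (305,200) now lies parallel to the grip and the gap has dropped to 24 mm, so the trigger is home. The disc at (255,33) looks tilted over the edge, so I'll check it in the other cameras before releasing.

Run:
```python
from h import *
d=grab('top','top1');e=grab('scene','scene1')
a=cv2.imread('pics/top1.png')[145:260,350:450];b=cv2.imread('pics/scene1.png')[215:320,200:320]
r=lambda i:cv2.resize(i,(400,400),interpolation=cv2.INTER_CUBIC)
cv2.imwrite('pics/c3.png',np.hstack([r(a),r(b)]))
```

```text
(no output)
```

View pics/c3.png

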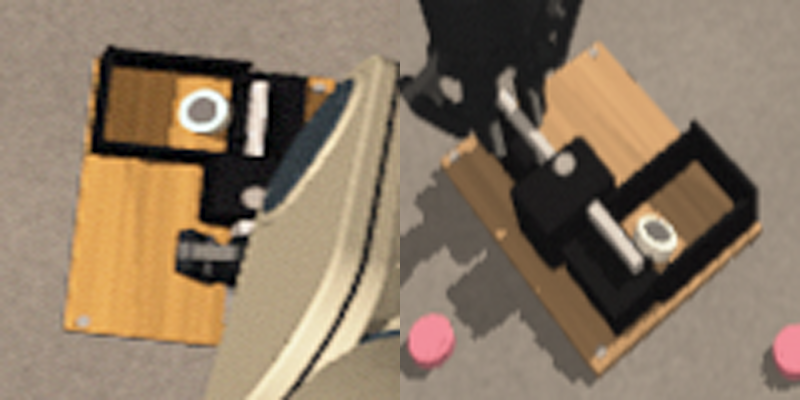

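Run:
```python
from h import *
for n in ('w2','w3'):
    d=load(n); g=d['frame'].astype(int); m=(g.min(2)>150)&(np.ptp(g,axis=2)<40)
    pts=[]
    rows=range(192,228) 
    for v in rows:
        u=np.where(m[v,265:325])[0]
        if len(u)>4: pts.append(wz(d,265+u.mean(),v,.05))
    p=np.array(pts); fx=p@X; fy=p@Y; k=np.polyfit(fx,fy,1)
    print(n,len(p),'slope angle',np.arctan(k[0]))
```

```text
w2 36 slope angle -0.2533960950578906
w3 36 slope angle -0.016598327335579286
```

Run:
```python
from h import *
def rep(n):
    s=ctrl.sense(); print(n,s['tool_pos'].round(4),'Fy',round(s['ft_force']@Y,1),s['gripper_width']*85,s['clock']); return s
def ang(f):
    s=ctrl.sense(); d=viewer.grab_frame('wrist'); d['tp']=s['tool_pos'];d['q']=s['orientation'];np.save('pics/'+f+'.npy',d,allow_pickle=True)
    cv2.imwrite('pics/'+f+'.png',cv2.cvtColor(d['frame'],cv2.COLOR_RGB2BGR))
    g=d['frame'].astype(int); m=(g.min(2)>150)&(np.ptp(g,axis=2)<40); p=np.array([wz(d,265+np.where(m[v,265:325])[0].mean(),v,.05) for v in range(192,228)])
    print('angle',np.arctan(np.polyfit(p@X,p@Y,1)[0]))
s=rep('a'); P=np.array(s['tool_pos'])-.001*Y; P[2]=.021
ctrl.movel(P,0.05,orientation=Q); rep('b')
ctrl.command_gripper(0.1,grip_force=70); ctrl.hold(.2); rep('c'); ang('w4')
ctrl.command_gripper(1.0); ctrl.hold(.2); rep('d'); ang('w5')
```

```text
a [ 0.5539 -0.3097  0.021 ] Fy -11.0 23.437921964420827 4.5667
b [ 0.5538 -0.3099  0.0211] Fy 4.2 23.165888980892223 4.8167
c [ 0.5538 -0.3103  0.0213] Fy 4.7 21.68475944392818 5.2333
angle 0.003111091923671108
d [ 0.5538 -0.3108  0.0211] Fy 0.4 84.91169969998147 6.1167
angle -0.2594948697489563
```

View pics/w5.png

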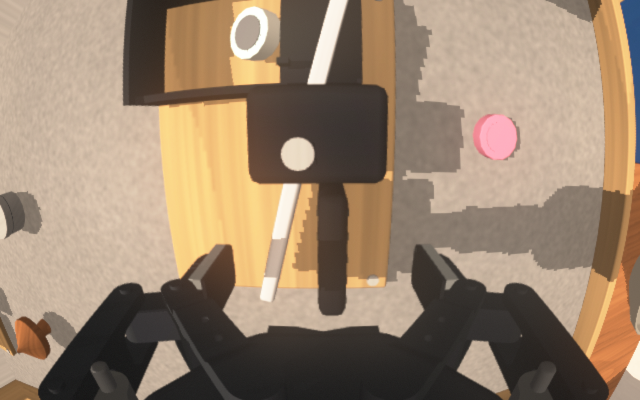

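The trigger went home (0.26 rad change on a 70 N grip) and sprang back to rest. Next I retract straight up and check where the disc lies.

Run:
```python
from h import *
P=np.array(ctrl.sense()['tool_pos']); P[2]=.2
ctrl.movel(P,0.15,orientation=Q)
q=np.array([-1.182, 0.423, 1.63, 0, 1.089, -0.019]); ctrl.movej(q); print(ctrl.sense()['clock'])
d=grab('top','top2');e=grab('scene','scene2')
a=cv2.imread('pics/top2.png')[145:260,350:450];b=cv2.imread('pics/scene2.png')[215:320,200:320]
r=lambda i:cv2.resize(i,(400,460),interpolation=cv2.INTER_CUBIC)
cv2.imwrite('pics/c4.png',np.hstack([r(a),r(b)]))
T0=cv2.imread('pics/top0.png')[190:300,145:235]; T1=cv2.imread('pics/top2.png')[190:300,145:235]
print('other shooter diff',cv2.absdiff(T0,T1).max(),cv2.absdiff(T0,T1).mean())
# disc centre (grey patch+white rim) in both views
def cen(f,box):
    g=f.astype(int); m=((g.min(2)>190)&(np.ptp(g,axis=2)<40)).astype(np.uint8); M=np.zeros_like(m); x0,y0,x1,y1=box; M[y0:y1,x0:x1]=m[y0:y1,x0:x1]
    n,l,s,c=cv2.connectedComponentsWithStats(M); return [(s[i,:5].tolist(),c[i].round(1).tolist()) for i in range(1,n) if s[i,4]>8]
print(cen(d['frame'],(370,155,420,195)),cen(e['frame'],(245,265,300,300)))
```

```text
9.0
other shooter diff 19 2.7855892255892254
[([395, 171, 12, 12, 70], [400.2, 176.6]), ([416, 180, 4, 10, 22], [417.9, 185.0])] [([255, 271, 10, 17, 28], [259.4, 280.8]), ([272, 272, 11, 9, 28], [276.7, 277.2])]
```

View pics/c4.png

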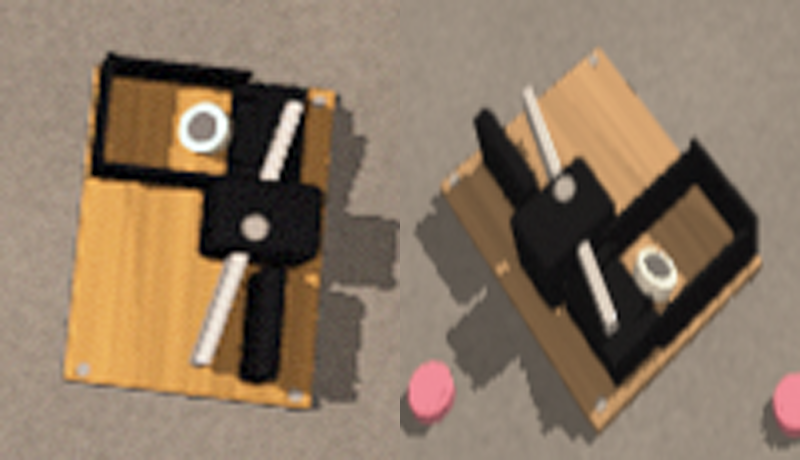

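Run:
```python
from h import *
T=load('top2');S=load('scene2')
o1,r1=ray(T,400.6,176.6);o2,r2=ray(S,276.5,275.5)
r1/=np.linalg.norm(r1);r2/=np.linalg.norm(r2)
k=np.linalg.lstsq(np.c_[r1,-r2],o2-o1,rcond=None)[0]; p=(o1+k[0]*r1+o2+k[1]*r2)/2
H=np.array([.6053,-.3081,0]); s=H-.0505*X-.0067*Y
print(p,np.linalg.norm(o1+k[0]*r1-o2-k[1]*r2),(p-s)@X,(p-s)@Y)
```

```text
[ 0.67108144 -0.28993648  0.0266306 ] 0.0010465719373665596 0.11277276314884906 0.03461441759135372
```

The disc reads x 113, y 35 mm from the squeeze point, which is inside the pen. Its top is at z 27 mm against 21 mm for lying flat, so it may lean slightly on the ledge. I'll take a close look from above.

Run:
```python
from h import *
D=np.array([.671,-.290,0]); P=D-.03*X; P[2]=.14+.05
ctrl.movep(P,Q); s=ctrl.sense(); print(s['clock'])
d=viewer.grab_frame('wrist'); d['tp']=s['tool_pos'];d['q']=s['orientation'];np.save('pics/w6.npy',d,allow_pickle=True)
a=cv2.cvtColor(d['frame'],cv2.COLOR_RGB2BGR); cv2.imwrite('pics/w6.png',a)
cv2.imwrite('pics/w6c.png',cv2.resize(a[110:260,240:400],None,fx=4,fy=4,interpolation=cv2.INTER_CUBIC))
```

```text
10.875
```

View pics/w6c.png

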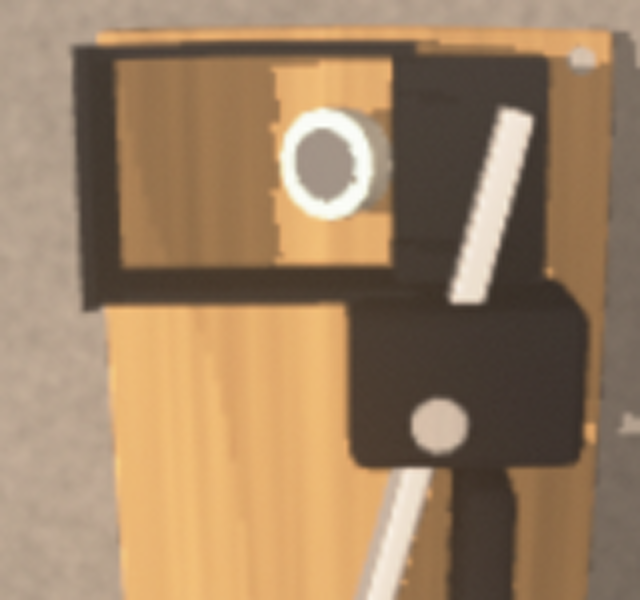

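The close view shows the disc off the nose and within the pen walls, at crop pixel (327,163). It rests tilted by about 30° against the ledge's front face, with its lower edge on the floor. It hasn't moved since the release. Touching it by hand is ruled out and the trigger can't reach it any more, so I leave it and hand in.

Run:
```python
from h import *
s=ctrl.sense(); print(s['clock'],s['ft_force'],s['gripper_width']); ctrl.sign_off()
```

```text
10.925 [-0.1548335  -0.33461262  0.37550077] 0.9995375485486853
the job is handed in; nothing more can be done
```

The round piece is off the nose and inside its pen, but it is leaning rather than lying flat. I squeezed that shooter's trigger from above, let it spring back, and handed the job in at 10.9 s.

- **Trigger:** at the first grip (40 N) the blade read about 0.24 rad, slightly short of certain. I shifted 1 mm and gripped at 70 N, and it read about 0.26 rad, with the blade parallel to the grip. After release it read as at rest again.
- **Piece:** it lies 113 mm (x) and 35 mm (y) from the squeeze point, within the pen walls. It rests tilted about 30° against the front of the nose ledge. Its top centre is at 27 mm, where lying flat would give 21 mm. It looked the same from release to hand-in, and I did not touch it.
- **Other shooter:** I never went near it. Its before and after pictures show only slight brightness differences.
- **Forces:** the wrist readings I took stayed around 13 N or less. At hand-in the gripper was open and clear of everything.

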